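# Find the full carton by its drag and push it home in the stock rack

## Robot

A 6-joint arm with a two-finger parallel gripper is mounted at the origin on the work surface. World frame = base frame: x ahead of the robot, y to its left, z up, the work surface at z = 0. Lengths are in mm, angles in rad, forces in N, time in s.
With the tool pointing down it reaches from about 350 to 875 mm from the base axis. Payload 4.2 kg.
Tool frame: the origin (TCP) lies on the mounting face of the last link; the fingertips stand 173 mm ahead of it and the grasp point (between the pads) lies 155 mm ahead of it; z points along the fingers, y is the line along which they close (so a half turn about z gives the same grasp; the last joint's range is limited). The gripper opens to 85 mm and grips with 20 to 120 N. Pads are 22 mm wide; open, the fingers measure 114 mm over their backs; the gripper's body (76 mm by 85 mm) begins 54 mm behind the grasp point. The pads swing forward as they close: fully open they stand 13 mm farther back than shut.
Start: joints at [1.45, 0.385, 0.008, 0, -1.194, -0.259], TCP at [231.676, 580.453, 404.712] pointing down, gripper open.
Joint ranges: [-3.14, 3.14], [-1.21, 2.06], [-1.07, 1.41], [-3.16, 2.05], [-2.99, -0.16], [-3.1, 3.1]. Speed limits (rad/s): [2.79, 2.79, 3.14, 3.14, 3.14, 3.14].

## Interface

Orientations are given as a unit quaternion [x, y, z, w].
In Python, from bench import arm gives the robot as it stands. The module is installed in compiled form; this text tells all that it offers.
- The arm moves only by the tool move_arm, never from a script. Its arguments are lists of equal length, an entry for each row: "fingers": the finger opening in mm, from 0 to 85.4; "travel": the shift along the tool's x, y, z in mm, a list of three; "dr": the turn, a rotation vector about the tool's x, y, z in rad, a list of three. A call has 1 to 10 rows; each row is the pose to reach, as a shift and turn from the pose commanded when the call began, along the tool's axes at that moment; what a row does not reach only later rows make up. A row lasts 1/10 s, in which the tool goes at most 50 mm and 8.59 degrees, less where a joint would pass 70% of its speed; a pose out of reach is approached as far as the arm can. A call with a gripper value outside its range is refused whole. The fingers move at their own pace and stop on an object; the grip force is fixed at half the most. Time passes only in rows, so rows that repeat a pose let the fingers close. It gives the time, the measured TCP pose, the force, the opening and the grip force at its end, in the units of the state.
- arm.read_state(): the state, without advancing time (a new reading comes with each control period).
- arm.get_image(name): name is "scene" or "top"; returns the picture (384x512x3 uint8, red, green, blue); there is no depth.
- arm.camera_model(name): a dict with "intrinsics" (3x3 intrinsics, pixels), "k1" (the pictures are not rectified: a ray, as slopes to the right and down, at radius r is drawn at 1 + k1 r^2 times it, then the intrinsics apply), "pose" (4x4, takes a point from camera to world coordinates). Camera axes: x right, y up, looking along -z (the intrinsics and any distortion apply to the point x, -y, -z); pixel columns grow to the right and rows downward; lengths in mm; the calibration is good to about 2 mm. A picture is of the moment at which its call begins. camera_model takes no time and is no camera call.
- arm.job_done(): hands the job in; it is judged then, once.
The state is a dict: "clock": time; "joints": joint angles; "joint_vel": joint speeds; "joint_efforts": joint torques, N m; "position": TCP position; "ee_rot": TCP orientation; "contact_force": force on the tool from outside, world axes, zero at the start; "wrist_torque": the same for the moment, N m; "gripper_width": finger opening in mm; "grasp_force": force on a finger pad.
Only numpy, scipy, OpenCV 4.12 (cv2) and the standard library are available. Lean on these libraries where they do the work, as an engineer would, in place of code of your own. Each camera call takes 0.05 s, during which the arm holds its last target. There are 200 camera calls.

## Task

One of the two plain cartons on the bench still has its jar inside and the other is empty; put the full one away. Take the amber bottle that stands in the mouth of the rack's free middle bay and stand it upright in the steel tray, nudge the cartons along the bench to feel which is heavy, and gently slide that one into the free bay until it is fully home against the back. Leave the empty carton upright on the bench about where it was, tip nothing over and leave the other things alone.

Things in the scene. Friction and masses are not known exactly. Their poses are not given: they have to be found in the camera images.
- rack: fixed sheet-steel stock rack, 334 mm wide, three bays open on top and to the front, no floor: a carton slides in along the bench. Outer bays hold fixed stock up to 120 mm high; the middle one is free. Walls 60 mm high, 4 mm thick, 90 mm deep. Origin: at bench height, mid bay, on the front face of the back wall; x points away from the robot into that wall, y along it; turned up to 0.1 rad
- bay_home (a point): point on the bench in the free middle bay (106 mm wide, 90 mm deep) where the centre of a carton's underside lies when it is fully home against the back wall: 50 mm in front of that wall (rack x = -0.050), on the bay's middle line. A carton fully home stands 10 mm out of the bay. Axes as the rack's
- carton_a: closed plain cardboard carton, 100 mm (its x) by 90 mm (its y) by 75 mm high: too wide to grip. One of two alike; which is full varies. Starts left (rack y 0.145 to 0.185) of the free bay's line, within 0.2 rad of square with the rack. Slides at 0.5 to 0.8 N if empty (0.11 kg), 2 to 4.5 N if full (0.45 to 0.65 kg). Origin: centre of its underside
- carton_b: closed plain cardboard carton, 100 mm (its x) by 90 mm (its y) by 75 mm high: too wide to grip. One of two alike; which is full varies. Starts right (rack y -0.145 to -0.185) of the free bay's line, within 0.2 rad of square with the rack. Slides at 0.5 to 0.8 N if empty (0.11 kg), 2 to 4.5 N if full (0.45 to 0.65 kg). Origin: centre of its underside
- bottle: capped amber glass reagent bottle that blocks the mouth of the free bay: round body 60 mm in diameter up to 71 mm, shoulder, black cap 40 mm in diameter from 87 to 105 mm; about 0.26 kg. Origin at the centre of its underside, z up its axis
- tray: fixed shallow stainless tray standing left or right of the cartons: 170 mm (its x) by 140 mm (its y), rim 20 mm high, walls and floor 4 mm thick. Origin at the centre of its underside, on the bench
- bench: the black granite bench top, its surface at height 0; origin under its middle
- beaker: bystander: glass beaker, 72 mm in diameter, 95 mm high; origin at the centre of its underside
- mortar: bystander: white porcelain mortar, 100 mm in diameter, 55 mm high; origin at the centre of its underside
- tub: bystander: short white plastic jar with cap, 64 mm in diameter, 85 mm high; origin at the centre of its underside
- tape: bystander: white paper roll standing on its end, 90 mm in diameter, 48 mm high; origin at the centre of its underside
- wash_bottle: bystander: white plastic wash bottle with green cap and bent spout, 66 mm in diameter, 175 mm high; origin at the centre of its underside
There are look-alikes about, which are no part of the job. What is shaped like the bottle but green is not meant. What is shaped like the carton_a but red is not meant.

How it is judged (in metres and radians):
On the way:
1. the amber bottle stands upright in the tray, let go (x of bottle in the frame of tray between -0.055 and 0.055 m and y of bottle in the frame of tray between -0.04 and 0.04 m and height (world z) of bottle below 0.008 m and angle between bottle's own z axis and vertical below 0.06 rad and linear speed of bottle below 0.02 m/s and contact force between bottle and the fingers below 0.05 N), for 0.2 s.
At the end, for the whole second after the job is handed in: Bottle upright in the tray (axis within 55 mm of its middle in x, 40 mm in y), let go; full carton upright in the free bay, within 0.1 rad, 15 mm of the middle line and 5 mm of fully home (rack x above -0.055); empty carton upright on the bench within 100 mm of its start; all at rest (all of step 1 and ((x of carton_a in the frame of rack above -0.055 m and y of carton_a in the frame of rack between -0.015 and 0.015 m and angle between the x axis of carton_a and the x axis of rack, either way round below 0.1 rad and angle between each of carton_a, carton_b's own z axis and vertical below 0.06 rad and linear speed of each of carton_a, carton_b below 0.01 m/s and contact force between carton_a and bench above 2.6 N and distance of carton_b from where it was at the start of the episode below 0.1 m and height (world z) of carton_b below 0.006 m) or (x of carton_b in the frame of rack above -0.055 m and y of carton_b in the frame of rack between -0.015 and 0.015 m and angle between the x axis of carton_b and the x axis of rack, either way round below 0.1 rad and angle between each of carton_b, carton_a's own z axis and vertical below 0.06 rad and linear speed of each of carton_b, carton_a below 0.01 m/s and contact force between carton_b and bench above 2.6 N and distance of carton_a from where it was at the start of the episode below 0.1 m and height (world z) of carton_a below 0.006 m))); the robot touches nothing.
It fails at once if a carton tipped over (more than 0.4 rad) (angle between any of carton_a, carton_b's own z axis and vertical above 0.4 rad).
It fails at once if the amber bottle tipped over (more than 0.8 rad) (angle between bottle's own z axis and vertical above 0.8 rad).
It fails at once if a carton rammed against the rack (more than 70 N) (contact force between any of carton_a, carton_b and rack above 70 N).
It fails at once if a bystander moved by more than 30 mm (distance of any of beaker, mortar, tub, tape, wash_bottle from where it was at the start of the episode above 0.03 m).
It also fails if it takes over 72 s, if anything falls off the work surface, if the arm or the gripper's body presses on something with over 40 N, if the wrist force passes 120 N, or if a joint passes its speed limit or range.

## Working session

There is one attempt and no reset: what is moved stays moved. The work goes in short steps, Python scripts to look and compute and a tool call to move; the robot and the scene stay as the last step left them, time stands still between calls to the robot, and variables do not carry over. Pictures are saved under pics/ and viewed, at most 11 in all, crops included, and the job is handed in when it is done.

Besides the shell and the picture viewer there is one more tool, called after "Emit:" in YAML: its name, and indented under it one key for each argument. move_arm: Moves the arm, as the interface text tells. Its arguments: {"type":"object","properties":{"fingers":{"type":"array","items":{"type":"number"}},"travel":{"type":"array","items":{"type":"array","items":{"type":"number"}}},"dr":{"type":"array","items":{"type":"array","items":{"type":"number"}}}},"required":["fingers","travel","dr"]}

```bash
mkdir -p pics
python3 - <<'E'
from bench import arm
import cv2
for n in("top","scene"):
    cv2.imwrite(f"pics/{n}0.png",cv2.cvtColor(arm.get_image(n),cv2.COLOR_RGB2BGR))
    m=arm.camera_model(n);print(n,m)
print(arm.read_state())
E
```

```text
top {'intrinsics': array([[370.82573079,   0.        , 252.97325527],
       [  0.        , 370.82573079, 189.03690409],
       [  0.        ,   0.        ,   1.        ]]), 'k1': -0.0030763861679893464, 'pose': array([[ 4.22413521e-03,  9.97529539e-01, -7.01211451e-02,
         4.71844095e+02],
       [-9.99989429e-01,  4.08637646e-03, -2.10791391e-03,
        -3.22792002e+00],
       [-1.81616499e-03,  7.01293079e-02,  9.97536256e-01,
         1.27078641e+03],
       [ 0.00000000e+00,  0.00000000e+00,  0.00000000e+00,
         1.00000000e+00]])}
scene {'intrinsics': array([[361.82535902,   0.        , 251.79688943],
       [  0.        , 361.82535902, 186.7573325 ],
       [  0.        ,   0.        ,   1.        ]]), 'k1': -0.06409060942354661, 'pose': array([[-7.83677561e-01, -4.50130591e-01,  4.28055991e-01,
         9.90565376e+02],
       [ 6.20879012e-01, -5.46617506e-01,  5.61888383e-01,
         5.60723790e+02],
       [-1.89402514e-02,  7.06110298e-01,  7.07848510e-01,
         7.28636551e+02],
       [ 0.00000000e+00,  0.00000000e+00,  0.00000000e+00,
         1.00000000e+00]])}
{'clock': 0.1, 'joints': array([ 1.44958213e+00,  3.85500878e-01,  6.76431442e-03, -4.26072011e-04,
       -1.19399213e+00, -2.58574609e-01]), 'joint_vel': array([-0.00097862, -0.001121  ,  0.00182134,  0.00190608, -0.00146383,
        0.00196077]), 'joint_efforts': array([-1.15541065e-03, -3.93318880e+01,  1.88931924e+01,  4.19804737e+00,
       -2.57233754e-03,  7.56970508e-06]), 'position': array([231.61985021, 580.30937861, 403.71985903]), 'ee_rot': array([ 9.82008859e-01, -1.88832273e-01, -1.31242526e-04,  9.77491951e-04]), 'contact_force': array([-0.01593984, -0.13745866, -0.24172274]), 'wrist_torque': array([-0.00345746, -0.00886133, -0.04144462]), 'grasp_force': 0.0, 'gripper_width': 85.45990953581862}
```

View pics/top0.png

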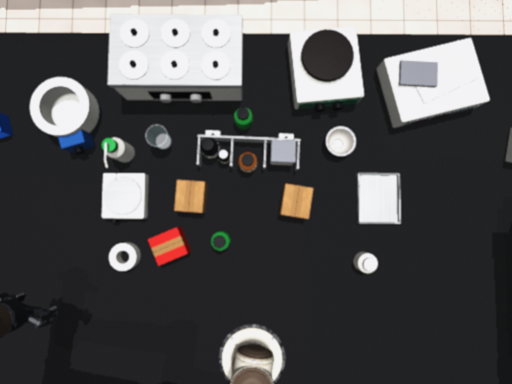

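View pics/scene0.png

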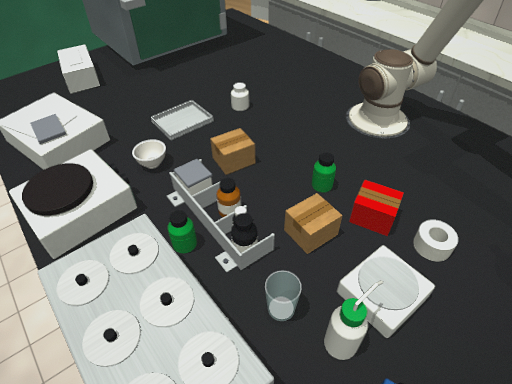

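The top view shows the amber bottle at (248,161) in the middle bay mouth, cartons at (190,196) and (297,201), and the tray at (379,198). A green bottle stands at (220,241) and another behind the rack. The scene view agrees. I'll enlarge it to get accurate corners.

```bash
cat > h.py <<'E'
from bench import arm
import numpy as np, cv2
def ray(n,px):
    m=arm.camera_model(n);K=m["intrinsics"];P=m["pose"]
    s=(np.array(px,float)-K[:2,2])/K[0,0]; d=s.copy()
    for _ in range(10): d=s/(1+m["k1"]*(d@d))
    return P[:3,3],P[:3,:3]@np.array([d[0],-d[1],-1])
def at(n,px,z):
    o,d=ray(n,px);return o+d*(z-o[2])/d[2]
def proj(n,p):
    m=arm.camera_model(n);K=m["intrinsics"];P=m["pose"]
    c=P[:3,:3].T@(np.array(p,float)-P[:3,3]);s=np.array([c[0],-c[1]])/-c[2]
    return s*(1+m["k1"]*(s@s))*K[0,0]+K[:2,2]
def box(mask,n,z):
    c,_=cv2.findContours(mask.astype(np.uint8),cv2.RETR_EXTERNAL,cv2.CHAIN_APPROX_NONE)
    return [(cv2.minAreaRect(k),cv2.contourArea(k)) for k in c if cv2.contourArea(k)>60]
E
python3 - <<'E'
from h import *
im=cv2.imread("pics/top0.png")
c=cv2.resize(im[120:220,150:430],None,fx=2.85,fy=2.85,interpolation=cv2.INTER_CUBIC)
a=cv2.resize(im[125:180,190:305],None,fx=6.9,fy=5,interpolation=cv2.INTER_CUBIC)
a=cv2.resize(a,(798,275))
cv2.imwrite("pics/c1.png",np.vstack([c,cv2.resize(a,(798,300))]))
h=cv2.cvtColor(im,cv2.COLOR_BGR2HSV)
m=(h[...,0]>8)&(h[...,0]<25)&(h[...,1]>90)&(h[...,2]>60)
for r,a in box(m,"top",75):
    print(np.round(r[0],1),np.round(r[1],1),r[2],a,[np.round(at("top",p,75)[:2],1).tolist() for p in cv2.boxPoints(r)],np.round(at("top",r[0],75),1))
E
```

```text
[167.4 246. ] [ 8.8 33.9] 67.16634368896484 262.0 [[363.9, 327.6], [406.1, 228.5], [380.3, 217.0], [338.2, 316.0]] [372.1 272.3  75. ]
[296.5 200.7] [30.6 33.3] 8.53076457977295 948.5 [[472.7, -84.5], [579.1, -100.5], [564.7, -198.2], [458.6, -181.6]] [ 518.6 -141.2   75. ]
[189.5 195.8] [30.8 33.4] 4.39870548248291 953.5 [[483.2, 257.1], [590.9, 250.9], [583.6, 151.1], [476.1, 158.0]] [533.3 204.3  75. ]
[247.5 161. ] [18. 19.] 90.0 263.5 [[676.6, 48.6], [676.8, -13.3], [617.9, -13.5], [617.6, 48.1]] [647.2  17.5  75. ]
```

View pics/c1.png

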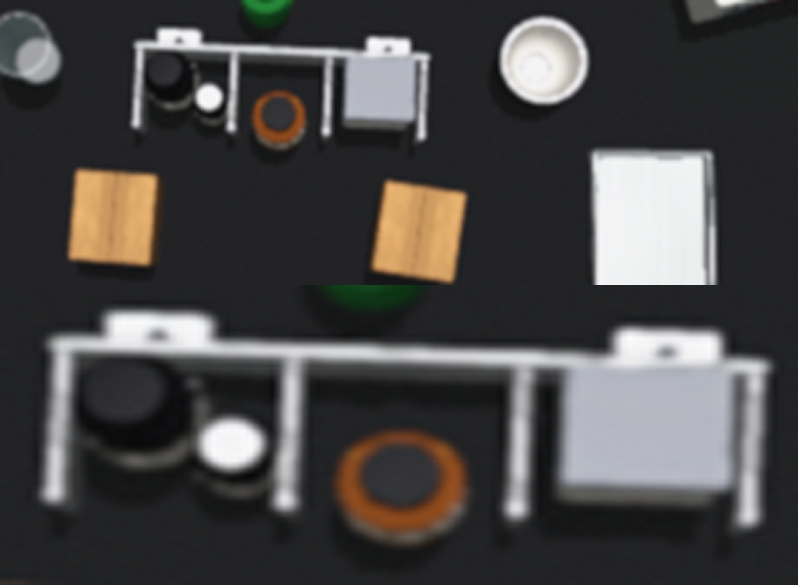

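Run:
```python
from h import *
from scipy.optimize import least_squares
b=lambda u,v:(190+u/6.94,125+(v-285)/5.4545)
t=lambda u,v:(150+u/2.85,120+v/2.85)
B=[(62,345),(290,352),(522,358),(752,365)]; W=np.array([at("top",b(*p),60)[:2] for p in B]);print("backwall",W.round(1).tolist())
F=[(52,500),(286,508),(517,515),(748,525)]
for z in(60,0):print("front",z,np.array([at("top",b(*p),z)[:2] for p in F]).round(1).tolist())
print("bottle cap",at("top",b(400,475),105).round(1),"sh",at("top",b(401,487),68).round(1))
for n,q in(("A",[(76,170),(158,174),(153,266),(69,259)]),("B",[(386,181),(467,191),(454,283),(372,268)])):
    w=np.array([at("top",t(*p),75)[:2] for p in q]);print(n,w.round(1).tolist(),w.mean(0).round(1))
im=cv2.imread("pics/top0.png");h=cv2.cvtColor(im,cv2.COLOR_BGR2HSV)
m=(h[...,2]>110)&(h[...,1]<60);m[:,:345]=0;m[:,410:]=0;m[:165]=0;m[230:]=0
for r,a in box(m,"top",20):
  for z in(0,20):print("tray",r,a,[at("top",p,z)[:2].round().tolist() for p in cv2.boxPoints(r)],at("top",r[0],z).round(1))
# scene check: bottle cap top px (229,185), 
print("pred scene cap",proj("scene",at("top",b(400,475),105)).round(1))
```

```text
backwall [[732.1, 178.8], [728.2, 70.1], [724.9, -40.4], [721.1, -149.9]]
front 60 [[637.4, 182.2], [633.0, 71.2], [629.2, -38.2], [623.5, -147.6]]
front 0 [[645.6, 191.4], [641.0, 74.9], [637.0, -40.0], [631.1, -154.7]]
bottle cap [646.5  16.5 105. ] sh [644.8  16.7  68. ]
A [[585.4, 246.7], [581.2, 153.3], [476.9, 157.6], [484.3, 252.7]] [531.9 202.6]
B [[574.3, -105.7], [563.3, -197.5], [459.2, -182.1], [475.6, -89.7]] [ 518.1 -143.7]
tray ((378.5, 198.0), (50.0, 43.0), 90.0) 2076.0 [[618.0, -359.0], [619.0, -507.0], [447.0, -503.0], [446.0, -356.0]] [ 532.1 -431.1    0. ]
tray ((378.5, 198.0), (50.0, 43.0), 90.0) 2076.0 [[616.0, -353.0], [616.0, -499.0], [447.0, -495.0], [447.0, -350.0]] [ 531.2 -424.3   20. ]
pred scene cap [229.  181.9]
```

The measurements agree with each other. Rack origin is about (724.5, 14.4) with yaw -0.034, bottle (645.5, 16.6), and tray centre (531.5, -429). Carton A is at (532, 203) and carton B at (518, -143.5).

```bash
cat >> h.py <<'E'
from scipy.spatial.transform import Rotation as Ro
def plan(*targets):
    s=arm.read_state();R=Ro.from_quat(s["ee_rot"]);p=s["position"]
    yaw=np.arctan2(R.as_matrix()[1,0],R.as_matrix()[0,0])
    print("t",round(s["clock"],2),"pos",p.round(1),"yaw",yaw.round(4),"F",s["contact_force"].round(2),"w",round(s["gripper_width"],1))
    for x,y,z,w in targets:
        T=Ro.from_euler("z",w)*Ro.from_euler("x",np.pi)
        print((x,y,z,w),"travel",R.inv().apply(np.array([x,y,z])-p).round(1),"dr",(R.inv()*T).as_rotvec().round(3))
E
python3 -c "
from h import *
plan((440,300,400,-1.0),(645.5,16.6,320,-1.604),(645.5,16.6,211,-1.604))"
```

```text
t 0.1 pos [231.6 580.3 403.7] yaw -0.3799 F [-0.02 -0.14 -0.24] w 85.5
(440, 300, 400, -1.0) travel [297.5 183.    4.1] dr [ 0.002 -0.001  0.62 ]
(645.5, 16.6, 320, -1.604) travel [593.4 369.8  84.5] dr [ 2.000e-03 -1.000e-03  1.224e+00]
(645.5, 16.6, 211, -1.604) travel [593.4 369.6 193.5] dr [ 2.000e-03 -1.000e-03  1.224e+00]
```

Emit:
move_arm:
  fingers: [85, 85, 85, 85, 85, 85, 85, 85, 85, 85]
  travel:
    - [15, 9, 0]
    - [45, 28, 0]
    - [82, 51, 0]
    - [119, 74, 0]
    - [156, 97, 0]
    - [193, 120, 0]
    - [230, 143, 0]
    - [267, 166, 0]
    - [304, 189, 0]
    - [341, 212, 0]
  dr:
    - [0, 0, 0.04]
    - [0, 0, 0.12]
    - [0, 0, 0.2]
    - [0, 0, 0.28]
    - [0, 0, 0.36]
    - [0, 0, 0.44]
    - [0, 0, 0.52]
    - [0, 0, 0.6]
    - [0, 0, 0.68]
    - [0, 0, 0.76]

```text
clock: 1.1
position: [470.4, 254.7, 404.7]
ee_rot: [0.841, -0.541, -0.0, 0.0]
contact_force: [1.4, 0.0, -0.2]
gripper_width: 85.0
grasp_force: 0.0
```

```bash
python3 -c "
from h import *
plan((645.5,16.6,320,-1.604))"
```

```text
t 1.1 pos [470.4 254.7 404.7] yaw -1.1444 F [ 1.43  0.04 -0.22] w 85.0
(645.5, 16.6, 320, -1.604) travel [289.2 -61.   84.7] dr [ 0.   -0.    0.46]
```

Emit:
move_arm:
  fingers: [85, 85, 85, 85, 85, 85, 85, 85, 85, 85]
  travel:
    - [35, -8, 5]
    - [70, -15, 15]
    - [105, -22, 25]
    - [140, -30, 37]
    - [175, -37, 50]
    - [210, -44, 62]
    - [245, -52, 74]
    - [270, -57, 80]
    - [284, -60, 84]
    - [289, -61, 85]
  dr:
    - [0, 0, 0.06]
    - [0, 0, 0.12]
    - [0, 0, 0.18]
    - [0, 0, 0.24]
    - [0, 0, 0.3]
    - [0, 0, 0.36]
    - [0, 0, 0.41]
    - [0, 0, 0.44]
    - [0, 0, 0.46]
    - [0, 0, 0.46]

```text
clock: 2.1
position: [646.1, 18.6, 318.8]
ee_rot: [-0.696, 0.718, 0.0, -0.001]
contact_force: [-0.2, -0.3, -0.6]
gripper_width: 85.2
grasp_force: 0.0
```

```bash
python3 -c "
from h import *
plan((645.5,16.6,211,-1.604))
cv2.imwrite('pics/s1.png',cv2.resize(cv2.cvtColor(arm.get_image('scene')[130:290,140:340],cv2.COLOR_RGB2BGR),(750,600)))"
```

```text
t 2.1 pos [646.1  18.6 318.8] yaw -1.6023 F [-0.15 -0.27 -0.64] w 85.2
(645.5, 16.6, 211, -1.604) travel [  2.    0.3 107.8] dr [ 0.002 -0.     0.002]
```

View pics/s1.png

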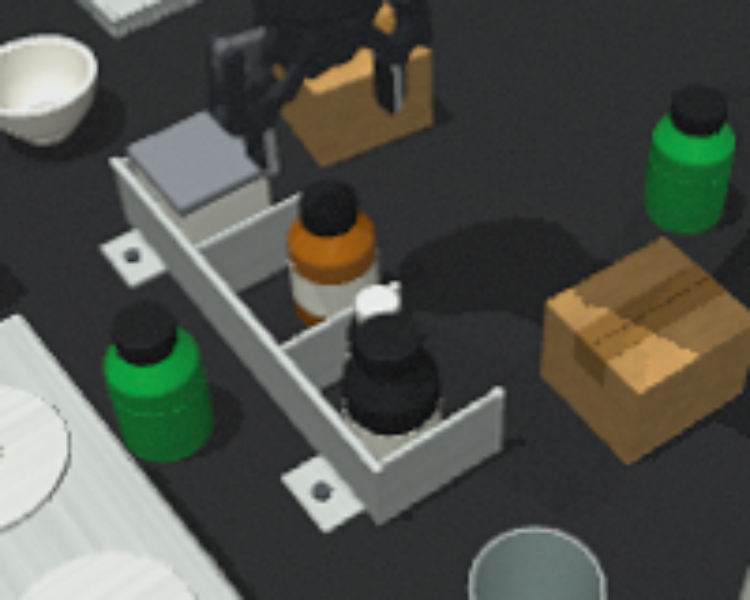

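The gripper hangs above the amber bottle, which is centred at about (330,255) in this crop, with the fingers in front of and behind it. Path is clear, so I'll descend and close.

Emit:
move_arm:
  fingers: [85, 85, 85, 85, 85, 55, 55, 55, 55, 55]
  travel:
    - [1, 0, 25]
    - [2, 0, 60]
    - [2, 0, 90]
    - [2, 0, 105]
    - [2, 0, 108]
    - [2, 0, 108]
    - [2, 0, 108]
    - [2, 0, 108]
    - [2, 0, 108]
    - [2, 0, 108]
  dr:
    - [0, 0, 0]
    - [0, 0, 0]
    - [0, 0, 0]
    - [0, 0, 0]
    - [0, 0, 0]
    - [0, 0, 0]
    - [0, 0, 0]
    - [0, 0, 0]
    - [0, 0, 0]
    - [0, 0, 0]

```text
clock: 3.15
position: [647.2, 18.5, 214.7]
ee_rot: [-0.697, 0.717, -0.002, 0.003]
contact_force: [1.4, 1.5, 6.5]
gripper_width: 58.2
grasp_force: 65.3
```

```bash
python3 -c "
from h import *
plan((645.5,17,330,-1.604),(531.5,-429,330,-1.571),(531.5,-429,217,-1.571))"
```

```text
t 3.15 pos [647.2  18.5 214.7] yaw -1.5988 F [1.37 1.55 6.48] w 58.2
(645.5, 17, 330, -1.604) travel [   1.4    0.9 -115.3] dr [-0.007  0.001  0.005]
(531.5, -429, 330, -1.571) travel [ 450.4  102.4 -116.5] dr [-0.007  0.001 -0.028]
(531.5, -429, 217, -1.571) travel [450.6 103.1  -3.5] dr [-0.007  0.001 -0.028]
```

Emit:
move_arm:
  fingers: [55, 55, 55, 55, 55, 55, 55, 55, 55, 55]
  travel:
    - [0, 0, -10]
    - [0, 0, -35]
    - [0, 0, -70]
    - [0, 0, -100]
    - [0, 0, -115]
    - [15, 4, -117]
    - [50, 12, -117]
    - [90, 21, -117]
    - [130, 30, -117]
    - [170, 39, -117]
  dr:
    - [0, 0, 0]
    - [0, 0, 0]
    - [0, 0, 0]
    - [0, 0, 0]
    - [0, 0, 0]
    - [0, 0, 0]
    - [0, 0, 0]
    - [0, 0, 0]
    - [0, 0, 0]
    - [0, 0, 0]

```text
clock: 4.15
position: [600.1, -152.6, 327.3]
ee_rot: [-0.697, 0.717, 0.002, -0.001]
contact_force: [1.0, -0.4, -2.8]
gripper_width: 57.8
grasp_force: 65.1
```

```bash
python3 -c "
from h import *
plan((531.5,-429,330,-1.571))
cv2.imwrite('pics/s2.png',cv2.resize(cv2.cvtColor(arm.get_image('scene')[60:240,140:380],cv2.COLOR_RGB2BGR),(720,540)))"
```

```text
t 4.15 pos [ 600.1 -152.6  327.3] yaw -1.6004 F [ 0.95 -0.38 -2.81] w 57.8
(531.5, -429, 330, -1.571) travel [278.3  60.4  -2.7] dr [ 0.004  0.001 -0.029]
```

View pics/s2.png

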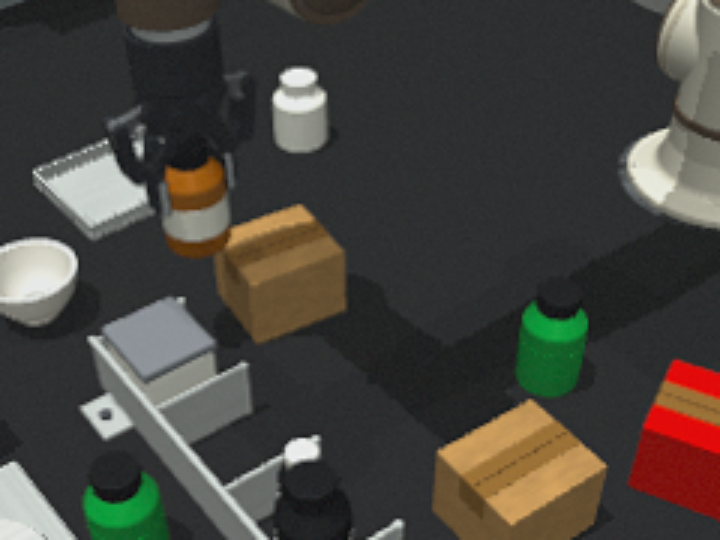

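The bottle is held upright between the pads, at about (195,215) in the crop. I'm carrying it to the tray at (95,190).

Emit:
move_arm:
  fingers: [55, 55, 55, 55, 55, 55, 55, 55, 55, 55]
  travel:
    - [40, 9, -1]
    - [80, 17, -1]
    - [120, 26, -1]
    - [160, 35, -1]
    - [200, 43, -1]
    - [235, 51, -1]
    - [262, 57, -1]
    - [275, 60, -1]
    - [278, 60, -1]
    - [278, 60, 8]
  dr:
    - [0, 0, 0]
    - [0, 0, 0]
    - [0, 0, -0.01]
    - [0, 0, -0.02]
    - [0, 0, -0.03]
    - [0, 0, -0.03]
    - [0, 0, -0.03]
    - [0, 0, -0.03]
    - [0, 0, -0.03]
    - [0, 0, -0.03]

```text
clock: 5.2
position: [533.8, -427.0, 321.2]
ee_rot: [0.707, -0.707, 0.001, -0.0]
contact_force: [1.0, -0.1, -2.9]
gripper_width: 57.9
grasp_force: 65.0
```

```bash
python3 -c "
from h import *
plan((531.5,-429,219,-1.571))"
```

```text
t 5.2 pos [ 533.8 -427.   321.2] yaw -1.5702 F [ 1.04 -0.12 -2.86] w 57.9
(531.5, -429, 219, -1.571) travel [  1.9   2.5 102.2] dr [-0.001 -0.001  0.001]
```

Emit:
move_arm:
  fingers: [55, 55, 55, 55, 55, 55, 55, 55, 55, 55]
  travel:
    - [1, 1, 20]
    - [1, 1, 45]
    - [1, 1, 65]
    - [1, 1, 80]
    - [1, 1, 90]
    - [1, 1, 95]
    - [1, 1, 97]
    - [1, 1, 99]
    - [1, 1, 100]
    - [1, 1, 101]
  dr:
    - [0, 0, 0]
    - [0, 0, 0]
    - [0, 0, 0]
    - [0, 0, 0]
    - [0, 0, 0]
    - [0, 0, 0]
    - [0, 0, 0]
    - [0, 0, 0]
    - [0, 0, 0]
    - [0, 0, 0]

```text
clock: 6.2
position: [533.0, -428.0, 220.4]
ee_rot: [0.707, -0.707, 0.001, -0.0]
contact_force: [-0.8, 0.3, -2.3]
gripper_width: 58.1
grasp_force: 65.0
```

Emit:
move_arm:
  fingers: [55, 55, 55]
  travel:
    - [0, 0, 1]
    - [0, 0, 2]
    - [0, 0, 3]
  dr:
    - [0, 0, 0]
    - [0, 0, 0]
    - [0, 0, 0]

```text
clock: 6.5
position: [533.0, -428.0, 218.7]
ee_rot: [0.708, -0.707, 0.0, 0.0]
contact_force: [-3.2, 2.9, 10.0]
gripper_width: 58.0
grasp_force: 66.1
```

Emit:
move_arm:
  fingers: [62, 70, 80, 85, 85, 85, 85, 85, 85, 85]
  travel:
    - [0, 0, -1]
    - [0, 0, -1]
    - [0, 0, -1]
    - [0, 0, -1]
    - [0, 0, -1]
    - [0, 0, -15]
    - [0, 0, -40]
    - [0, 0, -80]
    - [0, 0, -110]
    - [0, 0, -115]
  dr:
    - [0, 0, 0]
    - [0, 0, 0]
    - [0, 0, 0]
    - [0, 0, 0]
    - [0, 0, 0]
    - [0, 0, 0]
    - [0, 0, 0]
    - [0, 0, 0]
    - [0, 0, 0]
    - [0, 0, 0]

```text
clock: 7.5
position: [533.7, -428.5, 338.5]
ee_rot: [0.708, -0.706, 0.005, -0.001]
contact_force: [0.4, -0.5, 0.2]
gripper_width: 85.1
grasp_force: 0.0
```

```bash
python3 -c "
from h import *
# B: yaw -0.15; nudge from its right side? candidates
plan((555,-310,330,-1.604),(518,-240,330,-1.72),(518,-240,195,-1.72))
cv2.imwrite('pics/t1.png',cv2.resize(cv2.cvtColor(arm.get_image('top')[130:240,270:420],cv2.COLOR_RGB2BGR),(750,550)))"
```

```text
t 7.5 pos [ 533.7 -428.5  338.5] yaw -1.569 F [ 0.35 -0.53  0.23] w 85.1
(555, -310, 330, -1.604) travel [-118.5  -21.5    8. ] dr [-0.009 -0.006  0.035]
(518, -240, 330, -1.72) travel [-188.6   15.4    7.2] dr [-0.009 -0.006  0.151]
(518, -240, 195, -1.72) travel [-189.4   16.6  142.2] dr [-0.009 -0.006  0.151]
```

View pics/t1.png

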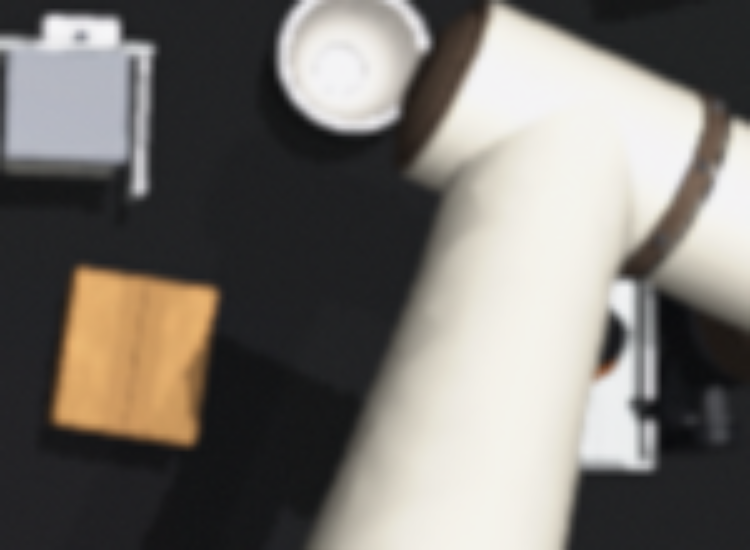

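The bottle is mostly hidden behind the forearm; only its cap shows, over the tray at about (600,340). I'll check it later. Next I nudge carton B from its right side.

```bash
python3 -c "
from h import *
plan((506,-222,330,-1.72),(506,-222,188,-1.72))"
```

```text
t 7.55 pos [ 533.4 -428.2  336.9] yaw -1.5693 F [-0.45 -0.22  0.27] w 84.6
(506, -222, 330, -1.72) travel [-206.3   27.1    5.8] dr [-0.007 -0.004  0.151]
(506, -222, 188, -1.72) travel [-206.9   28.1  147.8] dr [-0.007 -0.004  0.151]
```

Emit:
move_arm:
  fingers: [85, 80, 60, 60, 60, 60, 60, 60, 60, 60]
  travel:
    - [-20, 3, 0]
    - [-60, 9, 0]
    - [-105, 14, 0]
    - [-150, 20, 5]
    - [-190, 25, 15]
    - [-207, 28, 40]
    - [-207, 28, 80]
    - [-207, 28, 115]
    - [-207, 28, 140]
    - [-207, 28, 147]
  dr:
    - [0, 0, 0.02]
    - [0, 0, 0.05]
    - [0, 0, 0.09]
    - [0, 0, 0.13]
    - [0, 0, 0.15]
    - [0, 0, 0.15]
    - [0, 0, 0.15]
    - [0, 0, 0.15]
    - [0, 0, 0.15]
    - [0, 0, 0.15]

```text
clock: 8.55
position: [503.3, -220.5, 181.5]
ee_rot: [-0.652, 0.758, 0.003, -0.002]
contact_force: [-0.2, -0.4, 0.5]
gripper_width: 60.1
grasp_force: 0.0
```

```bash
python3 -c "
from h import *
plan((506,-222,188,-1.72))"
```

```text
t 8.55 pos [ 503.3 -220.5  181.5] yaw -1.7202 F [-0.16 -0.35  0.52] w 60.1
(506, -222, 188, -1.72) travel [ 1.  -2.9 -6.5] dr [ 0.007  0.    -0.   ]
```

Emit:
move_arm:
  fingers: [60, 60, 60, 60, 60, 60, 60]
  travel:
    - [-2, -3, -6]
    - [-6, -3, -6]
    - [-10, -3, -6]
    - [-14, -3, -6]
    - [-17, -3, -6]
    - [-20, -3, -6]
    - [-23, -3, -6]
  dr:
    - [0, 0, 0]
    - [0, 0, 0]
    - [0, 0, 0]
    - [0, 0, 0]
    - [0, 0, 0]
    - [0, 0, 0]
    - [0, 0, 0]

```text
clock: 9.25
position: [511.2, -198.7, 191.1]
ee_rot: [-0.653, 0.758, -0.0, -0.0]
contact_force: [-0.2, -4.3, 0.8]
gripper_width: 59.8
grasp_force: 0.0
```

Emit:
move_arm:
  fingers: [60, 60, 60]
  travel:
    - [-3, 0, 0]
    - [-6, 0, 0]
    - [-9, 0, 0]
  dr:
    - [0, 0, 0]
    - [0, 0, 0]
    - [0, 0, 0]

```text
clock: 9.55
position: [512.5, -189.8, 190.9]
ee_rot: [-0.652, 0.758, -0.0, -0.0]
contact_force: [-1.4, -4.0, 2.2]
gripper_width: 60.0
grasp_force: 0.0
```

Emit:
move_arm:
  fingers: [60, 60, 60]
  travel:
    - [-3, 0, 0]
    - [-6, 0, 0]
    - [-9, 0, 0]
  dr:
    - [0, 0, 0]
    - [0, 0, 0]
    - [0, 0, 0]

```text
clock: 9.85
position: [513.8, -180.6, 190.8]
ee_rot: [-0.653, 0.758, -0.0, -0.0]
contact_force: [-0.8, -5.4, 2.0]
gripper_width: 60.0
grasp_force: 0.0
```

Carton B resists with 4 to 5 N, so it is the full one. I keep pushing it sideways to the bay line while turning it square with the rack.

Emit:
move_arm:
  fingers: [60, 60, 60, 60, 60, 60, 60, 60, 60, 60]
  travel:
    - [-7, 0, 0]
    - [-14, 0, 0]
    - [-21, 0, 0]
    - [-29, 0, 0]
    - [-36, 0.5, 0]
    - [-43, 1, 0]
    - [-50, 1, 0]
    - [-58, 1.5, 0]
    - [-65, 2, 0]
    - [-72, 2, 0]
  dr:
    - [0, 0, -0.006]
    - [0, 0, -0.012]
    - [0, 0, -0.018]
    - [0, 0, -0.024]
    - [0, 0, -0.03]
    - [0, 0, -0.035]
    - [0, 0, -0.041]
    - [0, 0, -0.047]
    - [0, 0, -0.053]
    - [0, 0, -0.058]

```text
clock: 10.85
position: [522.4, -108.7, 190.7]
ee_rot: [-0.674, 0.738, 0.0, -0.0]
contact_force: [-0.8, -4.4, 1.6]
gripper_width: 59.8
grasp_force: 0.0
```

Run:
```python
from h import *
plan((526,-35,190,-1.604))
im=cv2.cvtColor(arm.get_image('top'),cv2.COLOR_RGB2BGR)
cv2.imwrite('pics/t2.png',cv2.resize(im[120:240,180:420],(800,400),interpolation=cv2.INTER_CUBIC))
```

```text
t 10.85 pos [ 522.4 -108.7  190.7] yaw -1.6613 F [-0.77 -4.4   1.64] w 59.8
(526, -35, 190, -1.604) travel [-73.7   3.    0.7] dr [ 0.001 -0.    -0.057]
```

View pics/t2.png

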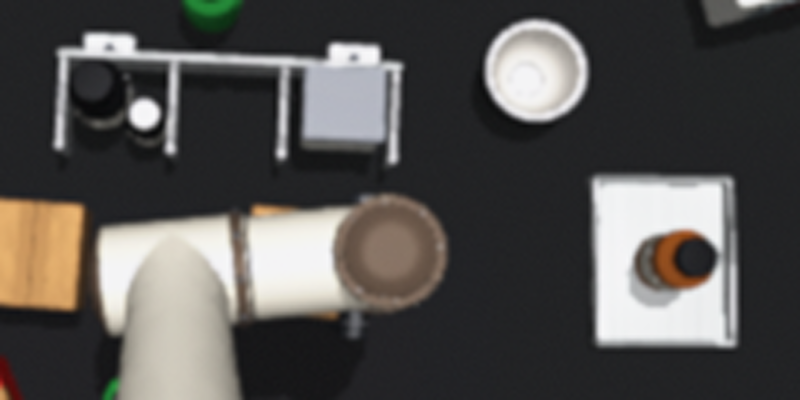

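The bottle stands in the tray with its base near (655,265). The bay is free and carton B is moving with the pusher at about (290,260).

Emit:
move_arm:
  fingers: [60, 60, 60, 60, 60, 60, 60, 60, 60, 60]
  travel:
    - [-7, 0, 0]
    - [-14, 0, 0]
    - [-21, 0, 0]
    - [-29, 0.5, 0]
    - [-36, 1, 0]
    - [-43, 1, 0]
    - [-50, 1.5, 0]
    - [-58, 2, 0]
    - [-66, 2.5, 0]
    - [-73, 3, 0]
  dr:
    - [0, 0, -0.006]
    - [0, 0, -0.012]
    - [0, 0, -0.018]
    - [0, 0, -0.024]
    - [0, 0, -0.03]
    - [0, 0, -0.035]
    - [0, 0, -0.041]
    - [0, 0, -0.047]
    - [0, 0, -0.053]
    - [0, 0, -0.057]

```text
clock: 11.9
position: [526.1, -35.6, 190.7]
ee_rot: [-0.695, 0.719, 0.0, -0.0]
contact_force: [-0.2, -3.7, -0.3]
gripper_width: 60.0
grasp_force: 0.0
```

Emit:
move_arm:
  fingers: [60, 60, 60, 60, 60]
  travel:
    - [8, 0, 0]
    - [25, 0, 0]
    - [40, 0, -15]
    - [45, 0, -60]
    - [45, 0, -105]
  dr:
    - [0, 0, 0]
    - [0, 0, 0]
    - [0, 0, 0]
    - [0, 0, 0]
    - [0, 0, 0]

```text
clock: 12.4
position: [524.3, -82.2, 296.1]
ee_rot: [-0.695, 0.719, 0.001, -0.001]
contact_force: [1.6, 0.6, 0.4]
gripper_width: 59.9
grasp_force: 0.0
```

Run:
```python
from h import *
plan((440,24,300,-0.034))
for n in('top','scene'):
    cv2.imwrite(f'pics/{n}3.png',cv2.cvtColor(arm.get_image(n),cv2.COLOR_RGB2BGR))
a=cv2.imread('pics/top3.png')[120:240,180:420];b=cv2.imread('pics/scene3.png')[80:260,120:360]
cv2.imwrite('pics/m3.png',np.vstack([cv2.resize(a,(480,240)),cv2.resize(b,(480,360))]))
```

```text
t 12.4 pos [524.3 -82.2 296.1] yaw -1.6061 F [1.6  0.61 0.36] w 59.9
(440, 24, 300, -0.034) travel [-103.2   88.    -3.7] dr [ 0.002  0.002 -1.572]
```

View pics/m3.png

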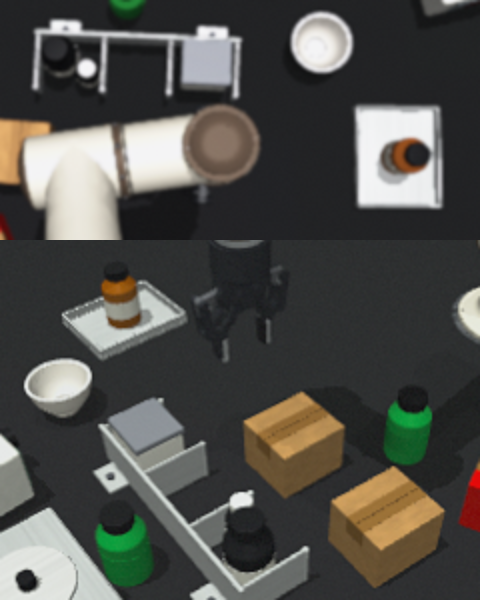

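Run:
```python
from h import *
s=lambda u,v:(120+u/2,80+(v-240)/2)
for n,q in(("B",[(244,437),(306,393),(344,430),(286,465)]),("A",[(331,508),(397,466),(443,511),(377,548)])):
    w=np.array([at("scene",s(*p),75)[:2] for p in q]);print(n,w.round(1).tolist(),w.mean(0).round(1))
print("green",at("top",(220.5,240.5),100),at("scene",s(412,398),105), "bottle cap",at("scene",s(117,272),105))
```

```text
B [[596.1, 1.7], [475.9, -13.8], [486.4, 74.9], [586.2, 75.7]] [536.2  34.6]
A [[590.2, 164.2], [480.1, 165.3], [491.3, 251.6], [590.0, 241.1]] [537.9 205.5]
green [391.98226795 100.37264881 100.        ] [398.70609542 108.96037931 105.        ] bottle cap [ 537.4922248 -419.8845163  105.       ]
```

Emit:
move_arm:
  fingers: [60, 60, 60, 60, 60, 60, 60, 60, 60, 60]
  travel:
    - [-5, 10, -4]
    - [-15, 25, -4]
    - [-30, 40, -4]
    - [-45, 55, -4]
    - [-60, 70, -4]
    - [-75, 85, -4]
    - [-88, 97, -4]
    - [-96, 104, -4]
    - [-101, 108, -4]
    - [-102, 108, -4]
  dr:
    - [0, 0, -0.12]
    - [0, 0, -0.26]
    - [0, 0, -0.4]
    - [0, 0, -0.54]
    - [0, 0, -0.68]
    - [0, 0, -0.82]
    - [0, 0, -0.96]
    - [0, 0, -1.1]
    - [0, 0, -1.24]
    - [0, 0, -1.38]

```text
clock: 13.5
position: [419.5, 24.6, 299.6]
ee_rot: [0.994, -0.109, 0.0, -0.0]
contact_force: [0.7, -0.3, 0.6]
gripper_width: 60.3
grasp_force: 0.0
```

Run:
```python
from h import *
plan((420,24,300,-0.034))
im=cv2.cvtColor(arm.get_image('top'),cv2.COLOR_RGB2BGR);cv2.imwrite('pics/top4.png',im)
cv2.imwrite('pics/t4.png',cv2.resize(im[120:230,170:310],(763,600),interpolation=cv2.INTER_CUBIC))
```

```text
t 13.5 pos [419.5  24.6 299.6] yaw -0.2181 F [ 0.66 -0.3   0.61] w 60.3
(420, 24, 300, -0.034) travel [ 0.6  0.5 -0.4] dr [-0.001  0.    -0.184]
```

View pics/t4.png

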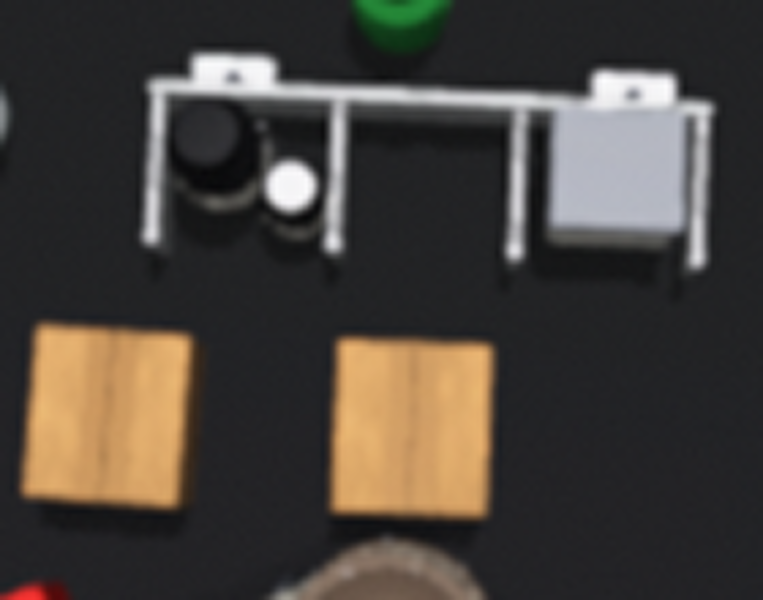

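Carton B's top face has corners (336,338), (494,343), (489,518) and (331,513), a little left of the bay, whose wall ends are at (334,248) and (515,255).

Run:
```python
from h import *
b=lambda u,v:(170+u/5.45,120+v/5.4545)
w=np.array([at("top",b(*p),75)[:2] for p in [(336,338),(494,343),(489,518),(331,513)]]);c=w.mean(0);print(w.round(1).tolist(),c)
d=(w[0]+w[1]-w[2]-w[3]);e=w[0]+w[3]-w[1]-w[2];print("yaw",np.arctan2(d[1],d[0]),np.arctan2(-e[0],e[1]))
k=np.array([at("top",b(*p),60)[:2] for p in [(157,84),(339,92),(519,100),(702,107)]]);print("walls",k.round(1).tolist())
k2=np.array([at("top",b(*p),60)[:2] for p in [(152,240),(334,246),(515,253),(697,262)]]);print("front",k2.round(1).tolist())
m=k.mean(0);t=np.arctan2(k[0,0]-k[3,0],k[0,1]-k[3,1]);th=-t;print(m,th)
o=m-2*np.array([np.cos(th),np.sin(th)]);r=c-o
print("rack frame",r@[np.cos(th),np.sin(th)],r@[-np.sin(th),np.cos(th)],o)
```

```text
[[578.6, 68.4], [576.0, -25.4], [472.4, -22.8], [474.9, 70.5]] [525.45490346  22.68326362]
yaw -0.022970167622117774 -0.027483038158706966
walls [[734.1, 179.3], [729.6, 68.7], [725.1, -40.5], [721.2, -151.4]]
front [[638.8, 180.9], [635.6, 71.0], [631.8, -38.2], [626.7, -148.0]]
[727.51094027  14.0358196 ] -0.038833567590588994
rack frame -200.23942776589092 0.796339722581214 [725.51244813  14.11346721]
```

Run:
```python
from h import *
plan((450,25,300,-0.037),(450,25,190,-0.037))
```

```text
t 13.55 pos [419.8  24.6 299.6] yaw -0.2147 F [-0.13 -0.11  0.66] w 60.1
(450, 25, 300, -0.037) travel [29.4 -6.8 -0.4] dr [-0.001 -0.    -0.178]
(450, 25, 190, -0.037) travel [ 29.4  -6.7 109.6] dr [-0.001 -0.    -0.178]
```

Emit:
move_arm:
  fingers: [60, 60, 60, 60, 60, 60, 60, 60, 60, 60]
  travel:
    - [10, -2, 0]
    - [20, -5, 0]
    - [29, -7, 0]
    - [29, -7, 15]
    - [29, -7, 40]
    - [29, -7, 65]
    - [29, -7, 90]
    - [29, -7, 104]
    - [29, -7, 109]
    - [29, -7, 109]
  dr:
    - [0, 0, -0.08]
    - [0, 0, -0.15]
    - [0, 0, -0.18]
    - [0, 0, -0.18]
    - [0, 0, -0.18]
    - [0, 0, -0.18]
    - [0, 0, -0.18]
    - [0, 0, -0.18]
    - [0, 0, -0.18]
    - [0, 0, -0.18]

```text
clock: 14.55
position: [450.0, 24.5, 190.2]
ee_rot: [1.0, -0.023, -0.001, 0.0]
contact_force: [-0.4, 0.5, -0.6]
gripper_width: 60.2
grasp_force: 0.0
```

Run:
```python
from h import *
th=-0.037;o=np.array([725.5,14.1])
t=lambda x:(*(o+x*np.array([np.cos(th),np.sin(th)])),190,th)
plan(t(-190),t(-113))
```

```text
t 14.55 pos [450.   24.5 190.2] yaw -0.0463 F [-0.42  0.52 -0.63] w 60.2
(np.float64(535.6300401635691), np.float64(21.12839609812435), 190, -0.037) travel [85.7 -0.6  0.1] dr [ 0.001  0.001 -0.009]
(np.float64(612.577339676228), np.float64(18.28004610046343), 190, -0.037) travel [162.7  -1.3  -0. ] dr [ 0.001  0.001 -0.009]
```

Now I push along the rack's x axis.

Emit:
move_arm:
  fingers: [60, 60, 60, 60, 60, 60, 60, 60, 60, 60]
  travel:
    - [5, 0, 0]
    - [11, 0, 0]
    - [18, 0, 0]
    - [26, 0, 0]
    - [35, 0, 0]
    - [44, 0, 0]
    - [53, 0, 0]
    - [62, -0.5, 0]
    - [71, -0.5, 0]
    - [80, -0.5, 0]
  dr:
    - [0, 0, -0.009]
    - [0, 0, -0.009]
    - [0, 0, -0.009]
    - [0, 0, -0.009]
    - [0, 0, -0.009]
    - [0, 0, -0.009]
    - [0, 0, -0.009]
    - [0, 0, -0.009]
    - [0, 0, -0.009]
    - [0, 0, -0.009]

```text
clock: 15.55
position: [530.7, 21.6, 190.6]
ee_rot: [1.0, -0.018, -0.0, 0.0]
contact_force: [-3.9, -0.1, -0.3]
gripper_width: 60.0
grasp_force: 0.0
```

Run:
```python
from h import *
th=-0.037;o=np.array([725.5,14.1])
t=lambda x:(*(o+x*np.array([np.cos(th),np.sin(th)])),190,th)
plan(t(-113))
im=cv2.cvtColor(arm.get_image('scene'),cv2.COLOR_RGB2BGR)
cv2.imwrite('pics/s5.png',cv2.resize(im[100:280,140:380],(800,600),interpolation=cv2.INTER_CUBIC))
```

```text
t 15.55 pos [530.7  21.6 190.6] yaw -0.0358 F [-3.95 -0.09 -0.32] w 60.0
(np.float64(612.577339676228), np.float64(18.28004610046343), 190, -0.037) travel [81.9  0.4  0.6] dr [0.    0.    0.001]
```

View pics/s5.png

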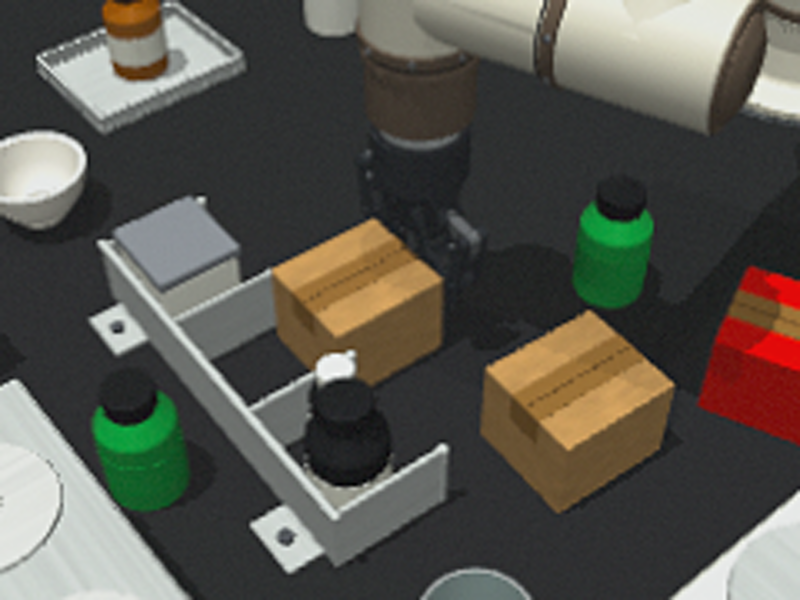

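Carton B's front is at the bay mouth, between the walls near (270,290) and (350,390). It is square with the bay, so I continue.

Emit:
move_arm:
  fingers: [60, 60, 60, 60, 60, 60, 60, 60, 60, 60]
  travel:
    - [7, 0, 0]
    - [14, 0, 0]
    - [21, 0, 0]
    - [28, 0, 0]
    - [35, 0, 0]
    - [42, 0, 0]
    - [49, 0, 0]
    - [56, 0, 0]
    - [62, 0, 0]
    - [67, 0, 0]
  dr:
    - [0, 0, 0]
    - [0, 0, 0]
    - [0, 0, 0]
    - [0, 0, 0]
    - [0, 0, 0]
    - [0, 0, 0]
    - [0, 0, 0]
    - [0, 0, 0]
    - [0, 0, 0]
    - [0, 0, 0]

```text
clock: 16.6
position: [597.4, 19.1, 190.7]
ee_rot: [1.0, -0.018, -0.0, 0.0]
contact_force: [-4.1, -0.6, -0.7]
gripper_width: 59.7
grasp_force: 0.0
```

Emit:
move_arm:
  fingers: [60, 60, 60, 60, 60]
  travel:
    - [2, 0, 0]
    - [4, 0, 0]
    - [6, 0, 0]
    - [8, 0, 0]
    - [10, 0, 0]
  dr:
    - [0, 0, 0]
    - [0, 0, 0]
    - [0, 0, 0]
    - [0, 0, 0]
    - [0, 0, 0]

```text
clock: 17.1
position: [606.9, 18.8, 190.7]
ee_rot: [1.0, -0.018, -0.0, 0.0]
contact_force: [-2.7, 0.7, -0.8]
gripper_width: 60.2
grasp_force: 0.0
```

Emit:
move_arm:
  fingers: [60, 60, 60, 60]
  travel:
    - [1, 0, 0]
    - [2, 0, 0]
    - [3, 0, 0]
    - [4, 0, 0]
  dr:
    - [0, 0, 0]
    - [0, 0, 0]
    - [0, 0, 0]
    - [0, 0, 0]

```text
clock: 17.5
position: [610.9, 18.7, 190.7]
ee_rot: [1.0, -0.018, -0.0, -0.0]
contact_force: [-3.0, -0.2, -0.8]
gripper_width: 60.2
grasp_force: 0.0
```

Emit:
move_arm:
  fingers: [60, 60, 60]
  travel:
    - [1, 0, 0]
    - [2, 0, 0]
    - [2, 0, 0]
  dr:
    - [0, 0, 0]
    - [0, 0, 0]
    - [0, 0, 0]

```text
clock: 17.8
position: [613.1, 18.6, 190.7]
ee_rot: [1.0, -0.018, 0.0, -0.0]
contact_force: [-2.9, -0.8, -0.9]
gripper_width: 59.9
grasp_force: 0.0
```

Emit:
move_arm:
  fingers: [60, 60, 60]
  travel:
    - [1, 0, 0]
    - [2, 0, 0]
    - [2, 0, 0]
  dr:
    - [0, 0, 0]
    - [0, 0, 0]
    - [0, 0, 0]

```text
clock: 18.1
position: [614.4, 18.5, 190.7]
ee_rot: [1.0, -0.018, -0.001, 0.0]
contact_force: [-4.2, 1.9, 1.2]
gripper_width: 60.0
grasp_force: 0.0
```

Emit:
move_arm:
  fingers: [60, 60, 60]
  travel:
    - [1, 0, 0]
    - [2, 0, 0]
    - [2, 0, 0]
  dr:
    - [0, 0, 0]
    - [0, 0, 0]
    - [0, 0, 0]

```text
clock: 18.4
position: [615.1, 18.3, 190.1]
ee_rot: [1.0, -0.018, -0.003, 0.0]
contact_force: [-8.4, 1.8, 2.3]
gripper_width: 60.5
grasp_force: 0.0
```

Emit:
move_arm:
  fingers: [60, 60, 60, 60]
  travel:
    - [1, 0, 0]
    - [2, 0, 0]
    - [3, 0, 0]
    - [3, 0, 0]
  dr:
    - [0, 0, 0]
    - [0, 0, 0]
    - [0, 0, 0]
    - [0, 0, 0]

```text
clock: 18.8
position: [616.0, 17.9, 189.4]
ee_rot: [1.0, -0.019, -0.007, 0.001]
contact_force: [-14.1, 2.7, 5.0]
gripper_width: 59.8
grasp_force: 0.0
```

The force rises to 14 N with almost no travel, so the carton is home. I back off and check.

Emit:
move_arm:
  fingers: [60, 60, 60, 60, 60, 60, 60, 60, 60, 60]
  travel:
    - [-3, 0, 0]
    - [-8, 0, 0]
    - [-20, 0, 0]
    - [-45, 0, 0]
    - [-75, 0, 0]
    - [-100, 0, -15]
    - [-115, 0, -50]
    - [-130, 0, -90]
    - [-150, 0, -115]
    - [-155, 0, -115]
  dr:
    - [0, 0, 0]
    - [0, 0, 0]
    - [0, 0, 0]
    - [0, 0, 0]
    - [0, 0, 0]
    - [0, 0, 0]
    - [0, 0, 0]
    - [0, 0, 0]
    - [0, 0, 0]
    - [0, 0, 0]

```text
clock: 19.8
position: [465.5, 24.4, 310.5]
ee_rot: [1.0, -0.017, 0.006, -0.002]
contact_force: [0.9, -0.0, -0.1]
gripper_width: 60.1
grasp_force: 0.0
```

Run:
```python
from h import *
plan()
im=cv2.cvtColor(arm.get_image('top'),cv2.COLOR_RGB2BGR);cv2.imwrite('pics/top6.png',im)
a=cv2.resize(im[125:215,190:310],(480,360),interpolation=cv2.INTER_CUBIC)
b=cv2.resize(cv2.cvtColor(arm.get_image('scene'),cv2.COLOR_RGB2BGR)[90:250,140:353],(320,240))
a[0:1]=a[0:1];c=np.zeros((600,480,3),np.uint8);c[:360]=a;c[360:,:320]=b
cv2.imwrite('pics/m6.png',c)
```

```text
t 19.8 pos [465.5  24.4 310.5] yaw -0.0342 F [ 0.86 -0.01 -0.15] w 60.1
```

View pics/m6.png

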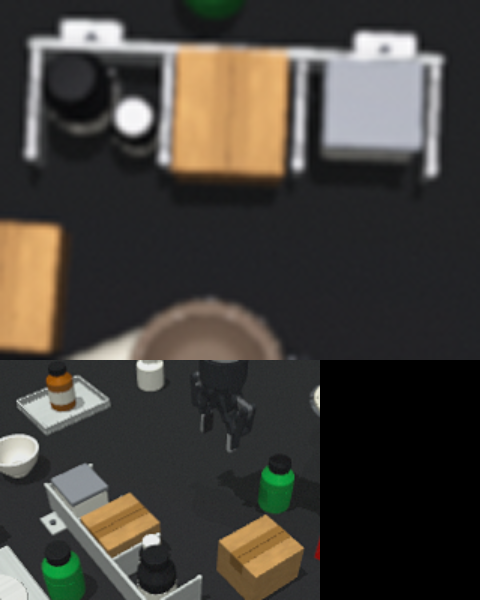

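Carton B sits between the walls at (167,110) and (297,110). Its back edge is against the rear wall at row 48, and it is centred and square. The bottle stands in the tray, and the other carton is upright where it was. I'm handing in.

```bash
python3 -c "
from bench import arm
print(arm.job_done())"
```

```text
the job is handed in; nothing more can be done
None
```

I handed the job in at about 20 s: the amber bottle is upright in the tray, the full carton (carton_b, about 4 N to slide) is home in the middle bay, and carton_a is where it was; I did not nudge carton_a, and the hand-in returned no score.

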